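Put the drinkware back on its own dishes

ROBOT

A 6-joint arm with a two-finger parallel gripper is mounted at the origin on the work surface. World frame = base frame: x ahead of the robot, y to its left, z up, the work surface at z = 0. Lengths are in m, angles in rad, forces in N, time in s.
With the tool pointing down it reaches from about 0.35 to 0.85 m from the base axis. Payload 8.1 kg.
Tool frame: the origin (TCP) lies midway between the tips of the shut fingers; the grasp point (between the pads) lies 19 mm behind it; z points along the fingers, y is the line along which they close (so a half turn about z gives the same grasp; the last joint's range is limited). The gripper opens to 93 mm and grips with 3 to 60 N. Pads are 15 mm wide; open, the fingers measure 128 mm over their backs; the gripper's body (75 mm by 188 mm) begins 65 mm behind the grasp point.
Start: joints at [-1.234, 0.13, 1.488, -0, 1.523, -0.085], TCP at [0.246, -0.547, 0.195] pointing down, gripper open.
Joint ranges: [-2.96, 2.96], [-0.89, 2.26], [0.02, 2.5], [-1.34, 4.48], [0, 2.73], [-2.66, 2.66]. Speed limits (rad/s): [2.39, 2.39, 2.79, 3.14, 3.14, 3.14].

INTERFACE

Orientations are given as a unit quaternion [x, y, z, w].
In Python, from workcell import env gives the robot as it stands.
- The arm moves only by the tool step_arm, never from a script. Its argument "steps" is a list of rows, each a list of 3 entries, a list of its own where there are three numbers: the shift along the tool's x, y, z in units of 40 mm (1.0 is 40 mm), then the turn about the tool's z in units of 6 degrees (1.0 is 6 degrees), then the opening, from 0 (shut) to 1 (fully open). A call has 1 to 12 rows; each row is the pose to reach, as a shift and turn from the pose commanded when the call began, along the tool's axes at that moment; what a row does not reach only later rows make up. A row lasts 1/8 s, in which the tool goes at most 62.5 mm and 10.7 degrees, less where a joint would pass 70% of its speed; a pose out of reach is approached as far as the arm can. A call with a gripper value outside its range is refused whole. The fingers move at their own pace and stop on an object; the grip force is fixed at half the most. Time passes only in rows, so rows that repeat a pose let the fingers close. It gives the time, the measured TCP pose, the force, the opening and the grip force at its end, in the units of the state.
- env.get_obs(): the state, without advancing time (a new reading comes with each control period).
- env.camera(name): name is "scene" or "top" or "wrist"; returns a dict with "img" (384x512x3 uint8, red, green, blue), "fx", "fy", "cx", "cy" (pixels), "world_to_cam" (4x4, takes a point from world to camera coordinates); the wrist camera has in their place "T_tool_cam" (4x4, takes a point from camera to tool coordinates, whose origin is the TCP and whose axes are the flange's). Camera axes: x right, y down, z forward; pixel columns grow to the right and rows downward; lengths in m; the calibration is good to about 2 mm. A picture is of the moment at which its call begins: read the wrist's pose just before it. There is no depth.
- env.hand_in(): hands the job in; it is judged then, once.
The state is a dict: "t": time; "joint_positions": joint angles; "qvel": joint speeds; "effort": joint torques, N m; "tool_pos": TCP position; "ee_rot": TCP orientation; "force": force on the tool from outside, world axes, zero at the start; "wrist_torque": the same for the moment, N m; "opening": finger opening in m; "finger_force": force on a finger pad.
Only numpy, scipy, OpenCV 4.12 (cv2) and the standard library are available. Lean on these libraries where they do the work, as an engineer would, in place of code of your own. Each camera call takes 0.05 s, during which the arm holds its last target. There are 200 camera calls.

TASK

At this self-service drinks counter the three clean vessels stand mouth down on each other's dishes: the teacup belongs on the round dish, the steel tumbler on the square dish and the mug on the oblong dish, each flat in the middle of its dish. Swap them round, parking one on the grey ribbed mat on the way and leaving the mat empty at the end; keep them mouth down and never let clean drinkware touch the bare counter. Leave the bowls, the sauce bottle and the spoon pot where they are.

Things in the scene. Friction and masses are not known exactly. Their poses are not given: they have to be found in the camera images.
- teacup: Blue ceramic handleless teacup, about 0.2 kg. It stands mouth down (its closed bottom is on top); handle it as a solid. Origin: centre of its mouth rim, at its lowest face; z up along its axis. Straight round side, 60 mm in diameter, from 0 to 52 mm above the origin; above that it narrows to a 36 mm wide foot whose top is at 72 mm. Grip it on the straight side.
- tumbler: Stainless steel tumbler, about 0.16 kg: plain straight cylinder, 54 mm in diameter, 105 mm tall. It stands mouth down (its closed bottom is on top); handle it as a solid. Origin: centre of its mouth rim, at its lowest face; z up along its axis. 
- mug: White ceramic mug with one loop handle, about 0.2 kg: straight cylinder, 58 mm in diameter, 82 mm tall. It stands mouth down (its closed bottom is on top); handle it as a solid. Origin: centre of its mouth rim, at its lowest face; z up along its axis. The handle lies on its own +y side, from 18 to 70 mm above the origin, reaching 55 mm out from the axis, 8 mm thick. The handle may point any way, at the start and at the end.
- round_dish: Round pale wooden dish, fixed to the counter. Origin: centre of its underside (counter height), z up. Inner floor 6 mm above the origin; a 6 mm wide rim runs all round and stands 12 mm above the origin. Outer diameter 98 mm, 86 mm inside the rim. Home of the teacup.
- square_dish: Square pale wooden dish, fixed to the counter. Origin: centre of its underside (counter height), z up. Inner floor 6 mm above the origin; a 6 mm wide rim runs all round and stands 12 mm above the origin. 90 by 90 mm outside, 78 by 78 mm inside the rim, sides along its x and y. Home of the tumbler.
- oblong_dish: Oblong pale wooden dish, fixed to the counter. Origin: centre of its underside (counter height), z up. Inner floor 6 mm above the origin; a 6 mm wide rim runs all round and stands 12 mm above the origin. 140 mm (its x) by 90 mm (its y) outside, 128 by 78 mm inside the rim. Home of the mug, which stands in the middle of it.
- mat: Flat grey ribbed mat, 110 by 110 mm, 6 mm thick, without rim, fixed to the counter; empty at the start: the free spot. Origin: centre of its underside (counter height), z up.
- bowls: Bystander: stack of upturned white and blue bowls, 110 mm wide, 76 mm tall. Origin: centre of its underside.
- sauce: Bystander: brown sauce bottle, 52 mm in diameter, 105 mm tall. Origin: centre of its underside.
- spoons: Bystander: dark steel pot of coloured spoons, 64 mm in diameter, 106 mm tall with the spoons. Origin: centre of its underside.
There are look-alikes about, which are no part of the job. What is shaped like the mug but purple is not meant. There is more than one size of the mat; the one meant has the size given above.

How it is judged:
On the way:
1. one of the three vessels stands on the mat, mouth down and let go (((horizontal distance between teacup and mat below 0.045 m and z of teacup in the frame of mat between 0.003 and 0.009 m and angle between teacup's own z axis and vertical below 0.06 rad and contact force between teacup and the fingers below 0.05 N and linear speed of teacup below 0.02 m/s and angular speed of teacup below 0.2 rad/s) or (horizontal distance between tumbler and mat below 0.045 m and z of tumbler in the frame of mat between 0.003 and 0.009 m and angle between tumbler's own z axis and vertical below 0.06 rad and contact force between tumbler and the fingers below 0.05 N and linear speed of tumbler below 0.02 m/s and angular speed of tumbler below 0.2 rad/s) or (horizontal distance between mug and mat below 0.045 m and z of mug in the frame of mat between 0.003 and 0.009 m and angle between mug's own z axis and vertical below 0.06 rad and contact force between mug and the fingers below 0.05 N and linear speed of mug below 0.02 m/s and angular speed of mug below 0.2 rad/s))), for 0.2 s.
At the end, for the whole second after the job is handed in: The teacup stands on the round dish, the tumbler on the square dish and the mug on the oblong dish, each within 15 mm of the dish's centre, flat on its inner floor (within 3 mm of height and 0.06 rad of upright, mouth down), let go and at rest (horizontal distance between teacup and round_dish below 0.015 m and z of teacup in the frame of round_dish between 0.003 and 0.009 m and angle between each of teacup, tumbler, mug's own z axis and vertical below 0.06 rad and contact force between each of teacup, tumbler, mug and the fingers below 0.05 N and linear speed of each of teacup, tumbler, mug below 0.02 m/s and angular speed of each of teacup, tumbler, mug below 0.2 rad/s and horizontal distance between tumbler and square_dish below 0.015 m and z of tumbler in the frame of square_dish between 0.003 and 0.009 m and horizontal distance between mug and oblong_dish below 0.015 m and z of mug in the frame of oblong_dish between 0.003 and 0.009 m); the robot touches nothing.
It fails at once if a vessel touches the bare counter (height (world z) of any of teacup, tumbler, mug below 0.003 m).
It fails at once if a vessel is tipped over (angle between any of teacup, tumbler, mug's own z axis and vertical above 0.7 rad).
It fails at once if the bowls, the sauce bottle or the spoon pot moved more than 20 mm (distance of any of bowls, sauce, spoons from where it was at the start of the episode above 0.02 m).
It also fails if it takes over 102 s, if anything falls off the work surface, if the arm or the gripper's body presses on something with over 40 N, if the wrist force passes 120 N, or if a joint passes its speed limit or range.

## Working session

There is one attempt and no reset: what is moved stays moved. The work goes in short steps, Python scripts to look and compute and a tool call to move; the robot and the scene stay as the last step left them, time stands still between calls to the robot, and variables do not carry over. Pictures are saved under pics/ and viewed, at most 14 in all, crops included, and the job is handed in when it is done.

Besides the shell and the picture viewer there is one more tool, called after "Request:" as name(argument=value, ...) on one line, values as JSON. step_arm: Moves the arm, as the interface text tells. Its arguments: {"type":"object","properties":{"steps":{"type":"array"}},"required":["steps"]}

```bash
mkdir -p pics; python3 - <<'E'
from workcell import env
import cv2
o=env.get_obs();print(o['t'],o['tool_pos'],o['ee_rot'],o['opening'])
for n in['top','scene']:
    c=env.camera(n);print(n,c['fx'],c['fy'],c['cx'],c['cy'],c['world_to_cam'].tolist() if hasattr(c['world_to_cam'],'tolist') else c['world_to_cam'])
    cv2.imwrite(f'pics/{n}0.png',cv2.resize(c['img'][:,:,::-1],(800,600),interpolation=cv2.INTER_CUBIC))
E
```

```text
0.0 [ 0.24544276 -0.54682084  0.19428676] [ 9.77842153e-01  2.09341518e-01 -1.28209085e-04 -9.14357233e-04] 0.09325715553221427
top 417.9589580154017 417.9589580154017 256.014798519133 190.05930076784472 [[-0.02098653504137294, -0.999729780208421, -0.009996594989260185, 0.012297284664428615], [-0.9795052986558782, 0.022563343888948824, -0.20015060683796979, 0.5989017353141032], [0.20032207879316682, 0.005591250036540112, -0.9797141433454011, 1.0597454109128432], [0.0, 0.0, 0.0, 1.0]]
scene 349.12529864637895 349.12529864637895 255.1589466352214 182.02452042727006 [[-0.20650410980671763, 0.9784457284444926, -9.55073895782932e-05, 0.12047713648718625], [0.5964780012205362, 0.12581121838191123, -0.7927077212877477, -0.3191382103998187], [-0.7756094678979165, -0.16375437037827542, -0.6096018860609975, 1.4119573660624238], [0.0, 0.0, 0.0, 1.0]]
```

View pics/top0.png

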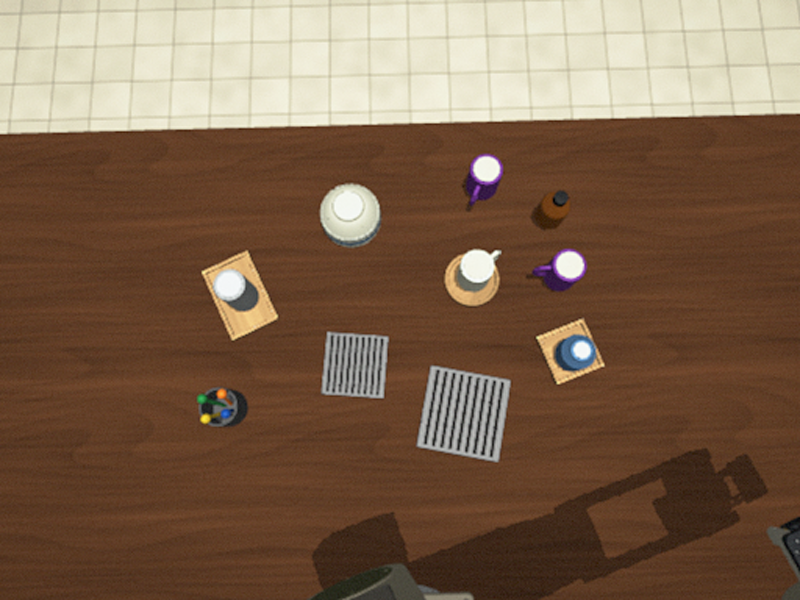

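View pics/scene0.png

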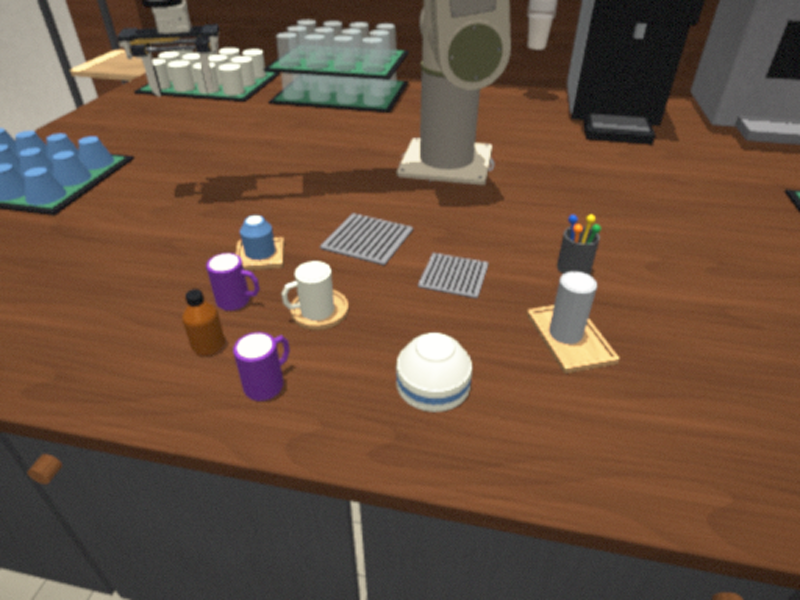

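The top view (800x600) shows the following:
- **Vessels and dishes:** the white mug is on the round dish (472,278), the blue teacup on the square dish (570,351) and the steel tumbler on the oblong dish (240,295).
- **Purple mugs:** these are look-alikes, at (485,170) and (568,266).
- **Mats:** one at (355,365) and a larger one at (464,413). I'll measure both to see which is 110 mm.

```bash
cat > h.py <<'E'
import numpy as np
from workcell import env
from scipy.spatial.transform import Rotation as R
def w2c(c,o=None):
    if 'world_to_cam' in c: return np.array(c['world_to_cam'])
    T=np.eye(4);T[:3,:3]=R.from_quat(o['ee_rot']).as_matrix();T[:3,3]=o['tool_pos']
    return np.linalg.inv(T@np.array(c['T_tool_cam']))
def ray(c,W,u,v,z,s=1.5625):  # view pixel (scaled s) -> world at height z
    d=W[:3,:3].T@[( (u+.5)/s-.5-c['cx'])/c['fx'],((v+.5)/s-.5-c['cy'])/c['fy'],1]
    p=-W[:3,:3].T@W[:3,3]
    return p+d*(z-p[2])/d[2]
def proj(c,W,P,s=1.5625):
    q=W[:3,:3]@P+W[:3,3];return ((c['fx']*q[0]/q[2]+c['cx']+.5)*s-.5,(c['fy']*q[1]/q[2]+c['cy']+.5)*s-.5)
E
python3 - <<'E'
from h import *
import cv2
c=env.camera('top');W=w2c(c)
def quad(n,pts,z):
    P=np.array([ray(c,W,u,v,z)[:2] for u,v in pts])
    e=np.roll(P,-1,0)-P
    print(n,P.mean(0).round(4),np.linalg.norm(e,axis=1).round(3),np.degrees(np.arctan2(e[:,1],e[:,0])).round(1))
quad('mat small',[(327,332),(389,337),(383,398),(322,393)],.006)
quad('mat big',[(431,366),(510,380),(499,461),(418,447)],.006)
quad('oblong',[(202,270),(249,252),(278,319),(232,340)],.012)
quad('square',[(536,335),(584,319),(604,365),(557,384)],.012)
for n,u,v,z in[('round',472,278.5,.012),('mugtop',477.5,266,.088),('handle tip',498,254,.05),('teatop',582,350,.078),('tumtop',229.5,285,.111),('sauce',560,199,.105),('purple1',568,266,.082),('purple2',486,170,.082),('bowls',348,206,.076),('spoons',217,408,.07)]: print(n,ray(c,W,u,v,z)[:2].round(4))
im=cv2.resize(c['img'][130:310,110:410,::-1],(800,480),interpolation=cv2.INTER_CUBIC)
cv2.imwrite('pics/crop1.png',im)
E
```

```text
mat small [0.4905 0.0815] [0.111 0.108 0.107 0.108] [-95.9 173.4  84.1  -4.6]
mat big [ 0.4026 -0.1076] [0.14  0.14  0.14  0.141] [-101.3  169.2   79.2  -10.9]
oblong [0.62   0.2871] [0.09  0.137 0.089 0.142] [ -69.4 -156.3  113.9   24.3]
square [ 0.5065 -0.2972] [0.091 0.087 0.09  0.092] [ -72.9 -160.8  110.3   19.7]
round [ 0.6404 -0.1304]
mugtop [ 0.6442 -0.1324]
handle tip [ 0.6746 -0.1737]
teatop [ 0.4994 -0.3   ]
tumtop [0.6158 0.2797]
sauce [ 0.7536 -0.2752]
purple1 [ 0.6421 -0.2862]
purple2 [ 0.8184 -0.1557]
bowls [0.7602 0.0868]
spoons [0.4178 0.3051]
```

View pics/crop1.png

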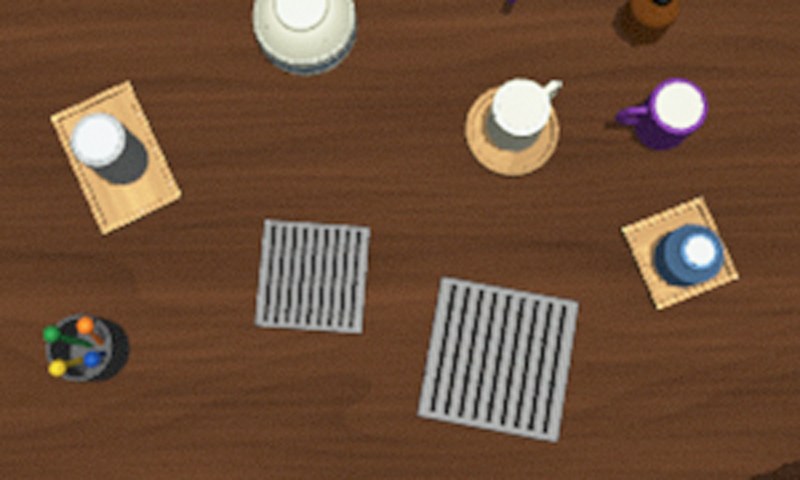

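The mat meant is the smaller one, at crop pixel (313,276). It measures 109 mm; the other, at (498,360), measures 140 mm. The white mug at crop (520,105) is the one to move, because the one at (678,108) is purple.

The plan is tumbler→mat, mug→oblong, teacup→round, tumbler→square.

```bash
cat >> h.py <<'E'
def go(*tg,yaw0=None):  # targets (x,y,z,yaw_deg) -> tool-axis units
    o=env.get_obs();Rm=R.from_quat(o['ee_rot']).as_matrix();y0=np.degrees(np.arctan2(Rm[1,0],Rm[0,0]))
    print('t',round(o['t'],2),'pos',o['tool_pos'].round(4),'yaw',y0.round(1),'q6',round(float(o['joint_positions'][5]),2))
    for x,y,z,w in tg: print((Rm.T@(np.array([x,y,z])-o['tool_pos'])/.04).round(2),'turn',round((y0-w)/6,2))
E
python3 - <<'E'
from h import *
go((.40,-.15,.194,24.2),(.58,.25,.20,24.2))
E
```

```text
t 0.15 pos [ 0.2455 -0.547   0.1945] yaw 24.2 q6 -0.09
[ 7.59 -7.47  0.03] turn -0.01
[ 15.79 -14.75  -0.11] turn -0.01
```

Request:
step_arm(steps=[[[3.8,-3.7,0],0,1],[[7.6,-7.5,0],0,1],[[7.6,-7.5,0],0,1],[[7.6,-7.5,0],0,1],[[7.6,-7.5,0],0,1],[[7.6,-7.5,0],0,1],[[7.6,-7.5,0],0,1],[[15.8,-14.75,-0.1],0,1],[[15.8,-14.75,-0.1],0,1],[[15.8,-14.75,-0.1],0,1],[[15.8,-14.75,-0.1],0,1],[[15.8,-14.75,-0.1],0,1]])

```text
t: 1.65
tool_pos: [0.5295, 0.1375, 0.1981]
ee_rot: [0.978, 0.209, 0.0, 0.0]
force: [0.7, -0.7, 0.4]
opening: 0.0929
finger_force: 0.0
```

```bash
python3 - <<'E'
from h import *
go((.58,.25,.20,24.2))
E
```

```text
t 1.65 pos [0.5295 0.1375 0.1981] yaw 24.2 q6 1.31
[ 2.3  -2.05 -0.05] turn -0.0
```

Request:
step_arm(steps=[[[2.3,-2.05,0],0,1],[[2.3,-2.05,0],0,1],[[2.3,-2.05,0],0,1],[[2.3,-2.05,0],0,1],[[2.3,-2.05,0],0,1]])

```text
t: 2.28
tool_pos: [0.5794, 0.2466, 0.1987]
ee_rot: [0.978, 0.209, 0.0, 0.0]
force: [0.2, -0.3, -0.6]
opening: 0.0929
finger_force: 0.0
```

```bash
cat >> h.py <<'E'
def look(n):
    import cv2
    o=env.get_obs();c=env.camera('wrist');W=w2c(c,o)
    cv2.imwrite(f'pics/{n}.png',cv2.resize(c['img'][:,:,::-1],(800,600),interpolation=cv2.INTER_CUBIC))
    import pickle;pickle.dump((c,W,o),open(f'pics/{n}.pkl','wb'))
    print(o['tool_pos'],'cam at',(-W[:3,:3].T@W[:3,3]).round(3));return c,W
E
python3 - <<'E'
from h import *
c,W=look('w1')
for P in [(.616,.280,.111),(.62,.287,.006),(.49,.08,.006)]: print(P,np.round(proj(c,W,np.array(P))))
go((.616,.28,.20,24.2))
E
```

```text
[0.5793756  0.24664749 0.1986951 ] cam at [0.65  0.279 0.387]
(0.616, 0.28, 0.111) [372. 222.]
(0.62, 0.287, 0.006) [373. 201.]
(0.49, 0.08, 0.006) [513. 410.]
t 2.33 pos [0.5795 0.2466 0.1989] yaw 24.1 q6 1.47
[ 1.17 -0.39 -0.03] turn -0.02
```

View pics/w1.png

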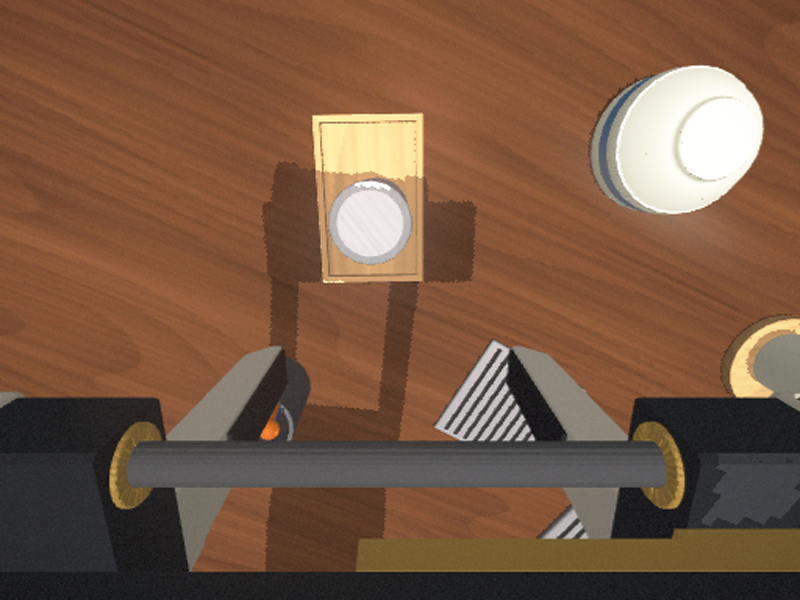

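The wrist view shows the tumbler top at (370,222) and the oblong dish centred at about (371,198). Both agree with the predictions to about 2 mm, so I can descend.

Request:
step_arm(steps=[[[1.17,-0.4,0],0,1],[[1.17,-0.4,0],0,1],[[1.17,-0.4,1],0,1],[[1.17,-0.4,2],0,1],[[1.17,-0.4,3],0,1],[[1.17,-0.4,3.65],0,1],[[1.17,-0.4,3.65],0,1],[[1.17,-0.4,3.65],0,0.4],[[1.17,-0.4,3.65],0,0.4],[[1.17,-0.4,3.65],0,0.4],[[1.17,-0.4,3.65],0,0.4],[[1.17,-0.4,3.65],0,0.4]])

```text
t: 3.82
tool_pos: [0.6157, 0.2818, 0.0526]
ee_rot: [0.978, 0.209, 0.0, -0.0]
force: [-0.8, -0.0, 2.0]
opening: 0.0529
finger_force: 30.0
```

```bash
python3 - <<'E'
from h import *
print(env.get_obs()['opening'])
go((.616,.28,.15,24.1),(.4905,.0815,.15,24.1),(.4905,.0815,.0525,24.1))
E
```

```text
0.05287718863530712
t 3.83 pos [0.6157 0.2818 0.0526] yaw 24.2 q6 1.5
[-0.01  0.04 -2.44] turn 0.01
[-4.91  3.29 -2.44] turn 0.01
[-4.91  3.29 -0.  ] turn 0.01
```

Request:
step_arm(steps=[[[0,0,-1.2],0,0.3],[[0,0,-2.4],0,0.3],[[0,0,-2.4],0,0.3],[[-1.2,0.8,-2.4],0,0.3],[[-2.5,1.65,-2.4],0,0.3],[[-3.7,2.5,-2.4],0,0.3],[[-4.9,3.3,-2.4],0,0.3],[[-4.9,3.3,-2.4],0,0.3],[[-4.9,3.3,-2.4],0,0.3],[[-4.9,3.3,-1.2],0,0.3],[[-4.9,3.3,-0.5],0,0.3],[[-4.9,3.3,-0.1],0,0.3]])

```text
t: 5.32
tool_pos: [0.4901, 0.082, 0.0541]
ee_rot: [0.978, 0.21, -0.001, -0.0]
force: [0.2, 0.3, -0.9]
opening: 0.053
finger_force: 30.0
```

Request:
step_arm(steps=[[[0,0,0.1],0,0.3],[[0,0,0.1],0,0.3],[[0,0,0.1],0,0.75],[[0,0,0.1],0,1],[[0,0,0.1],0,1],[[0,0,0.1],0,1],[[0,0,-1],0,1],[[0,0,-2.2],0,1],[[0,0,-3.4],0,1],[[0,0,-3.8],0,1],[[0,0,-3.8],0,1]])

```text
t: 6.7
tool_pos: [0.4915, 0.081, 0.2089]
ee_rot: [0.978, 0.209, 0.001, 0.0]
force: [0.2, 0.2, -0.5]
opening: 0.0931
finger_force: 0.0
```

```bash
python3 - <<'E'
from h import *
go((.62,-.07,.20,126.2))
E
```

```text
t 6.7 pos [0.4915 0.081  0.2089] yaw 24.2 q6 1.21
[1.39 4.76 0.23] turn -17.01
```

```bash
python3 - <<'E'
from h import *
go((.67,-.17,.205,126.2))
E
```

```text
t 6.7 pos [0.4915 0.081  0.2089] yaw 24.2 q6 1.21
[1.5  7.55 0.11] turn -17.01
```

Request:
step_arm(steps=[[[1.5,7.55,0.1],-17,1],[[1.5,7.55,0.1],-17,1],[[1.5,7.55,0.1],-17,1],[[1.5,7.55,0.1],-17,1],[[1.5,7.55,0.1],-17,1],[[1.5,7.55,0.1],-17,1],[[1.5,7.55,0.1],-17,1],[[1.5,7.55,0.1],-17,1],[[1.5,7.55,0.1],-17,1],[[1.5,7.55,0.1],-17,1],[[1.5,7.55,0.1],-17,1],[[1.5,7.55,0.1],-17,1]])

```text
t: 8.2
tool_pos: [0.6685, -0.1697, 0.2023]
ee_rot: [0.454, 0.891, -0.0, -0.001]
force: [0.1, 0.8, -0.1]
opening: 0.0932
finger_force: 0.0
```

```bash
python3 - <<'E'
from h import *
c,W=look('w2')
for P in [(.644,-.1325,.088),(.6404,-.1304,.012),(.675,-.174,.05),(.49,.08,.111)]: print(P,np.round(proj(c,W,np.array(P))))
go((.644,-.1325,.205,126.2))
E
```

```text
[ 0.66846715 -0.16972845  0.20234071] cam at [ 0.622 -0.106  0.391]
(0.644, -0.1325, 0.088) [400. 223.]
(0.6404, -0.1304, 0.012) [398. 208.]
(0.675, -0.174, 0.05) [401. 282.]
(0.49, 0.08, 0.111) [ 403. -331.]
t 8.25 pos [ 0.6687 -0.1698  0.2029] yaw 126.1 q6 -0.95
[ 1.12  0.05 -0.05] turn -0.02
```

View pics/w2.png

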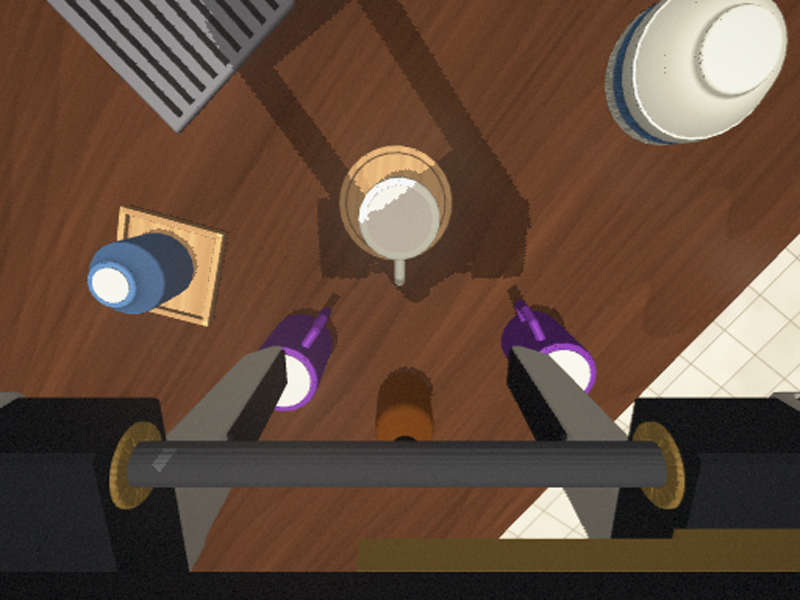

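The mug top is at (399,218), the round dish centre at (396,202) and the handle points down the image at (400,285). This puts the mug about 3 mm further along tool x than I predicted, and the closing line is clear of the handle.

Request:
step_arm(steps=[[[1.17,0.05,0],0,1],[[1.17,0.05,0],0,1],[[1.17,0.05,1],0,1],[[1.17,0.05,2],0,1],[[1.17,0.05,3],0,1],[[1.17,0.05,4.1],0,1],[[1.17,0.05,4.1],0,1],[[1.17,0.05,4.1],0,0.3],[[1.17,0.05,4.1],0,0.3],[[1.17,0.05,4.1],0,0.3],[[1.17,0.05,4.1],0,0.3],[[1.17,0.05,4.1],0,0.3]])

```text
t: 9.75
tool_pos: [0.6438, -0.1313, 0.0413]
ee_rot: [0.453, 0.892, 0.0, 0.001]
force: [-2.2, -0.9, 4.7]
opening: 0.0574
finger_force: 30.0
```

```bash
python3 - <<'E'
from h import *
p=env.get_obs()['tool_pos']
go((*p[:2],.15,126.1),(.62,.287,.15,126.1),(.62,.287,p[2],126.1))
E
```

```text
t 9.75 pos [ 0.6438 -0.1313  0.0413] yaw 126.2 q6 -0.91
[-0.    0.   -2.72] turn 0.01
[ 8.79  5.69 -2.73] turn 0.01
[ 8.79  5.69 -0.01] turn 0.01
```

Request:
step_arm(steps=[[[0,0,-1.2],0,0.3],[[0,0,-2.5],0,0.3],[[0,0,-2.7],0,0.3],[[1.1,0.7,-2.7],0,0.3],[[2.2,1.4,-2.7],0,0.3],[[3.3,2.1,-2.7],0,0.3],[[4.4,2.85,-2.7],0,0.3],[[5.5,3.55,-2.7],0,0.3],[[6.6,4.3,-2.7],0,0.3],[[7.7,5.0,-2.7],0,0.3],[[8.8,5.7,-2.7],0,0.3],[[8.8,5.7,-2.7],0,0.3]])

```text
t: 11.25
tool_pos: [0.6171, 0.2916, 0.1454]
ee_rot: [0.451, 0.893, -0.001, -0.002]
force: [0.4, -0.2, -1.8]
opening: 0.0576
finger_force: 30.0
```

Request:
step_arm(steps=[[[0,0,0],0,0.3],[[0,0,0],0,0.3],[[0,0,1],0,0.3],[[0,0,1.8],0,0.3],[[0,0,2.3],0,0.3],[[0,0,2.6],0,0.3],[[0,0,2.7],0,0.3],[[0,0,2.7],0,0.3]])

```text
t: 12.25
tool_pos: [0.6206, 0.2879, 0.0417]
ee_rot: [0.453, 0.892, 0.001, 0.001]
force: [0.9, -0.4, -2.8]
opening: 0.0576
finger_force: 30.0
```

```bash
python3 - <<'E'
from h import *
go((.62,.287,.0413,126.1));print(env.get_obs()['force'])
E
```

```text
t 12.25 pos [0.6206 0.2879 0.0417] yaw 126.2 q6 -0.27
[-0.01 -0.02  0.01] turn 0.01
[ 0.87395023 -0.43378237 -2.75386346]
```

Request:
step_arm(steps=[[[0,0,0],0,0.75],[[0,0,0],0,1],[[0,0,0],0,1],[[0,0,0],0,1],[[0,0,-1.2],0,1],[[0,0,-2.4],0,1],[[0,0,-3.6],0,1],[[0,0,-4.1],0,1],[[0,0,-4.1],0,1]])

```text
t: 13.38
tool_pos: [0.6204, 0.2881, 0.2055]
ee_rot: [0.453, 0.892, 0.001, 0.001]
force: [1.2, -0.4, -0.7]
opening: 0.0931
finger_force: 0.0
```

```bash
python3 - <<'E'
from h import *
go((.459,-.318,.205,24.2))
E
```

```text
t 13.38 pos [0.6204 0.2881 0.2055] yaw 126.2 q6 -0.27
[-9.85e+00 -1.22e+01 -1.00e-02] turn 17.0
```

Request:
step_arm(steps=[[[-9.85,-12.2,0],17,1],[[-9.85,-12.2,0],17,1],[[-9.85,-12.2,0],17,1],[[-9.85,-12.2,0],17,1],[[-9.85,-12.2,0],17,1],[[-9.85,-12.2,0],17,1],[[-9.85,-12.2,0],17,1],[[-9.85,-12.2,0],17,1],[[-9.85,-12.2,0],17,1],[[-9.85,-12.2,0],17,1],[[-9.85,-12.2,0],17,1],[[-9.85,-12.2,0],17,1]])

```text
t: 14.88
tool_pos: [0.4571, -0.3174, 0.2016]
ee_rot: [0.978, 0.209, -0.001, -0.002]
force: [0.6, -0.6, -0.1]
opening: 0.0931
finger_force: 0.0
```

```bash
python3 - <<'E'
from h import *
go((.459,-.318,.205,24.2))
E
```

```text
t 14.88 pos [ 0.4571 -0.3174  0.2016] yaw 24.2 q6 0.45
[ 0.04  0.03 -0.08] turn -0.01
```

```bash
python3 - <<'E'
from h import *
c,W=look('w3')
for P in [(.4994,-.3,.078),(.5065,-.2972,.012),(.6385,-.128,.012)]: print(P,np.round(proj(c,W,np.array(P))))
import cv2
c=env.camera('top');cv2.imwrite('pics/top3.png',cv2.resize(c['img'][130:310,110:410,::-1],(800,480),interpolation=cv2.INTER_CUBIC))
go((.4994,-.3,.2,24.2))
E
```

```text
[ 0.45712584 -0.31741003  0.2016184 ] cam at [ 0.529 -0.286  0.39 ]
(0.4994, -0.3, 0.078) [400. 218.]
(0.5065, -0.2972, 0.012) [400. 201.]
(0.6385, -0.128, 0.012) [263. -65.]
t 14.97 pos [ 0.4581 -0.3166  0.2028] yaw 24.3 q6 0.45
[1.11 0.05 0.07] turn 0.01
```

View pics/w3.png

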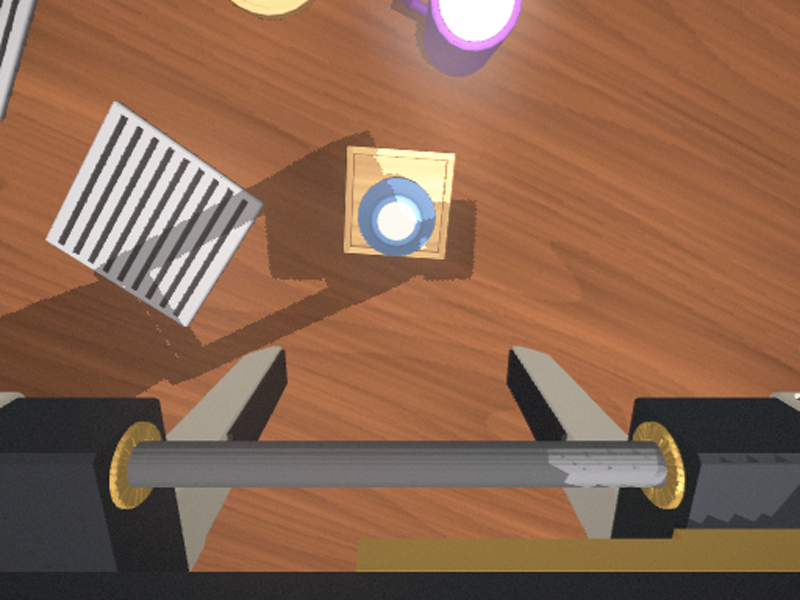

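View pics/top3.png

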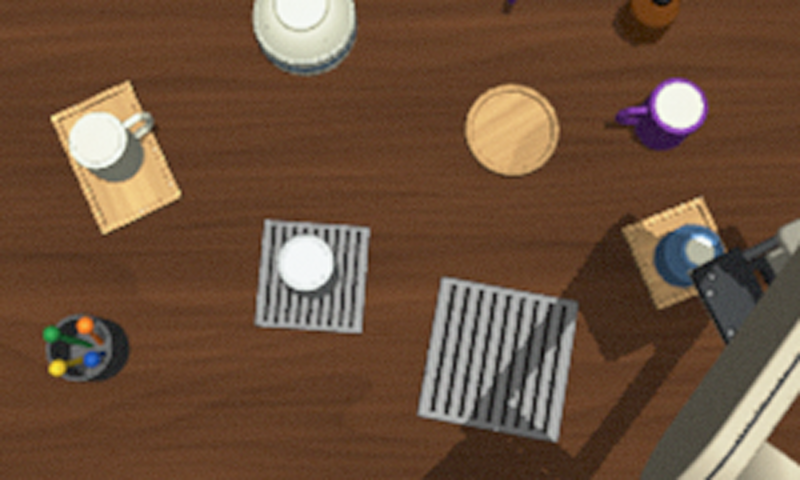

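The teacup top is at (398,221) and the square dish centre at (400,203), both within 2 mm of prediction. The top crop shows the mug on the oblong dish, the tumbler on the mat and the round dish empty, centred at (512,130).

Request:
step_arm(steps=[[[1.05,0.03,0],0,1],[[1.05,0.03,0],0,1],[[1.05,0.03,1],0,1],[[1.05,0.03,2],0,1],[[1.05,0.03,3],0,1],[[1.05,0.03,4],0,1],[[1.05,0.03,4.4],0,1],[[1.05,0.03,4.4],0,0.3],[[1.05,0.03,4.4],0,0.3],[[1.05,0.03,4.4],0,0.3],[[1.05,0.03,4.4],0,0.3],[[1.05,0.03,4.4],0,0.3]])

```text
t: 16.48
tool_pos: [0.4975, -0.3025, 0.0295]
ee_rot: [0.978, 0.209, 0.001, 0.0]
force: [-2.4, 3.0, 6.4]
opening: 0.0578
finger_force: 30.0
```

```bash
python3 - <<'E'
from h import *
c=env.camera('top');W=w2c(c)
f=lambda u,v,z:ray(c,W,(u+.5)*.375+110-.5,(v+.5)*.375+130-.5,z,1).round(4)
print('mug',f(98,139,.088),'tum',f(305,263,.111),'round',f(512,130,.012))
p=env.get_obs()['tool_pos']
go((*p[:2],.1,24.2),(.6385,-.1285,.1,24.2),(.6385,-.1285,p[2],24.2))
E
```

```text
mug [0.6222 0.2868 0.088 ] tum [0.4925 0.0812 0.111 ] round [ 0.6394 -0.1297  0.012 ]
t 16.52 pos [ 0.4975 -0.3025  0.0295] yaw 24.2 q6 0.51
[ 0.    0.   -1.76] turn -0.01
[ 5.   -2.52 -1.76] turn -0.01
[ 5.   -2.53  0.  ] turn -0.01
```

The cup's opening reads 57.8 mm where I'd expect nearly 60, so I'll regrip a little lower on the straight side.

Request:
step_arm(steps=[[[0,0,0],0,0.8],[[0,0,0],0,1],[[0,0,0],0,1],[[0.0,0,0.2],0,1],[[0.0,0,0.2],0,1],[[0,0,0.2],0,0.3],[[0,0,0.2],0,0.3],[[0,0,0.2],0,0.3],[[0,0,0.2],0,0.3],[[0,0,0.2],0,0.3]])

```text
t: 17.77
tool_pos: [0.497, -0.3023, 0.0203]
ee_rot: [0.978, 0.209, 0.0, 0.0]
force: [0.0, -0.1, 0.9]
opening: 0.0584
finger_force: 30.0
```

```bash
python3 - <<'E'
from h import *
look('w4')
p=env.get_obs()['tool_pos'];print(env.get_obs()['opening'])
go((*p[:2],.1,24.2),(.6385,-.1285,.1,24.2),(.6385,-.1285,p[2],24.2))
E
```

```text
[ 0.49697084 -0.30234271  0.0203417 ] cam at [ 0.568 -0.27   0.209]
0.05846679117761964
t 17.82 pos [ 0.497  -0.3023  0.0204] yaw 24.2 q6 0.51
[ 0.    0.   -1.99] turn -0.01
[ 5.01 -2.52 -1.99] turn -0.01
[ 5.01 -2.52  0.  ] turn -0.01
```

View pics/w4.png

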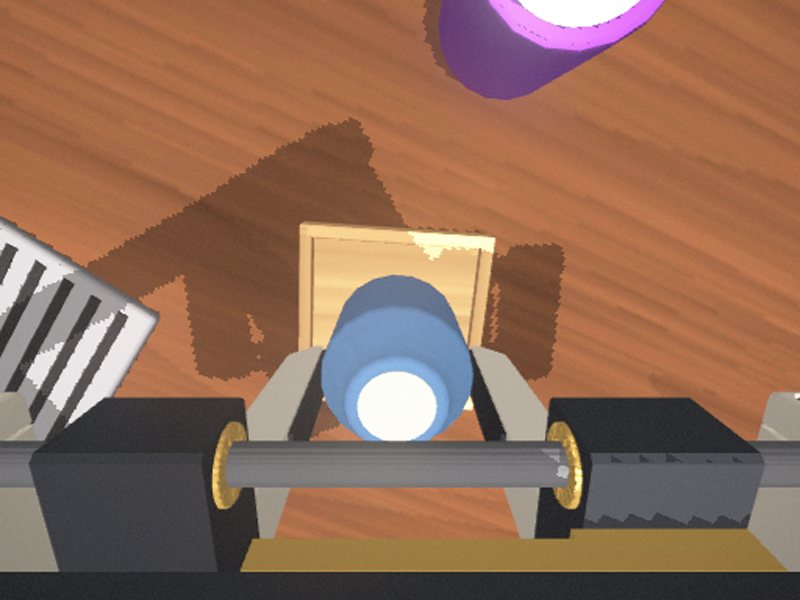

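The teacup is squarely between the pads, with its foot at (397,405). I'll move it to the round dish.

Request:
step_arm(steps=[[[0,0,-1],0,0.3],[[0,0,-2],0,0.3],[[0,0,-2.2],0,0.3],[[1.2,-0.6,-2.2],0,0.3],[[2.5,-1.25,-2.2],0,0.3],[[3.7,-1.9,-2.2],0,0.3],[[5,-2.5,-2.2],0,0.3],[[5,-2.5,-2.2],0,0.3],[[5,-2.5,-2.2],0,0.3],[[5,-2.5,-1.2],0,0.3],[[5,-2.5,-0.5],0,0.3],[[5,-2.5,-0.1],0,0.3]])

```text
t: 19.32
tool_pos: [0.636, -0.1301, 0.0215]
ee_rot: [0.978, 0.208, -0.002, -0.001]
force: [-0.1, -0.5, -2.7]
opening: 0.0584
finger_force: 30.0
```

Request:
step_arm(steps=[[[0,0,0.07],0,0.3],[[0,0,0.1],0,0.3],[[0,0,0.1],0,0.3],[[0,0,0.1],0,0.7],[[0,0,0.1],0,1],[[0,0,0.1],0,1],[[0,0,0.1],0,1],[[0,0,-1.2],0,1],[[0,0,-2.4],0,1],[[0,0,-3.6],0,1],[[0,0,-4.4],0,1],[[0,0,-4.4],0,1]])

```text
t: 20.82
tool_pos: [0.6405, -0.1297, 0.2045]
ee_rot: [0.978, 0.209, 0.003, 0.002]
force: [0.2, 0.1, 0.8]
opening: 0.093
finger_force: 0.0
```

```bash
python3 - <<'E'
from h import *
print(env.get_obs()['opening'])
go((.4925,.0812,.2,24.2))
E
```

```text
0.0929754538034071
t 20.82 pos [ 0.6405 -0.1297  0.2045] yaw 24.2 q6 0.87
[-1.22 -6.33  0.08] turn -0.0
```

Request:
step_arm(steps=[[[-1.2,-6.35,0],0,1],[[-1.2,-6.35,0],0,1],[[-1.2,-6.35,0],0,1],[[-1.2,-6.35,0],0,1],[[-1.2,-6.35,0],0,1],[[-1.2,-6.35,0],0,1],[[-1.2,-6.35,0],0,1],[[-1.2,-6.35,1.2],0,1],[[-1.2,-6.35,2.4],0,1],[[-1.2,-6.35,3.4],0,1],[[-1.2,-6.35,3.8],0,1],[[-1.2,-6.35,3.8],0,1]])

```text
t: 22.32
tool_pos: [0.4902, 0.0822, 0.0474]
ee_rot: [0.978, 0.209, -0.001, -0.0]
force: [1.0, -0.2, 0.3]
opening: 0.0929
finger_force: 0.0
```

Request:
step_arm(steps=[[[0,0,0],0,0.3],[[0,0,0],0,0.3],[[0,0,0],0,0.3],[[0,0,0],0,0.3],[[0,0,0],0,0.3]])

```text
t: 22.95
tool_pos: [0.4909, 0.083, 0.0485]
ee_rot: [0.978, 0.209, 0.0, 0.0]
force: [-0.6, -0.5, 0.8]
opening: 0.0534
finger_force: 29.9
```

```bash
python3 - <<'E'
from h import *
print(env.get_obs()['opening'],env.get_obs()['force'])
p=env.get_obs()['tool_pos']
go((*p[:2],.15,24.2),(.506,-.2972,.15,24.2),(.506,-.2972,p[2],24.2))
E
```

```text
0.05338268275755566 [-0.61321036 -0.51877094  0.84012116]
t 22.95 pos [0.4909 0.083  0.0485] yaw 24.2 q6 1.21
[ 0.    0.   -2.54] turn -0.0
[-3.55  8.83 -2.54] turn -0.0
[-3.55  8.83 -0.  ] turn -0.0
```

Request:
step_arm(steps=[[[0,0,-1.2],0,0.3],[[0,0,-2.5],0,0.3],[[0,0,-2.5],0,0.3],[[-0.5,1.25,-2.5],0,0.3],[[-1,2.5,-2.5],0,0.3],[[-1.5,3.75,-2.5],0,0.3],[[-2,5,-2.5],0,0.3],[[-2.5,6.25,-2.5],0,0.3],[[-3,7.5,-2.5],0,0.3],[[-3.55,8.83,-2.5],0,0.3],[[-3.55,8.83,-2.5],0,0.3],[[-3.55,8.83,-2.5],0,0.3]])

```text
t: 24.45
tool_pos: [0.5048, -0.2967, 0.1464]
ee_rot: [0.978, 0.209, -0.001, -0.001]
force: [-0.0, 0.3, -2.4]
opening: 0.053
finger_force: 29.9
```

Request:
step_arm(steps=[[[0,0,0],0,0.3],[[0,0,0.9],0,0.3],[[0,0,1.7],0,0.3],[[0,0,2.2],0,0.3],[[0,0,2.45],0,0.3],[[0,0,2.5],0,0.3],[[0,0,2.5],0,0.3]])

```text
t: 25.32
tool_pos: [0.5063, -0.2978, 0.0493]
ee_rot: [0.978, 0.209, 0.001, 0.001]
force: [-0.7, -0.1, -1.4]
opening: 0.0532
finger_force: 29.9
```

```bash
python3 - <<'E'
from h import *
print(env.get_obs()['force'])
go((.506,-.2972,.0485,24.2))
E
```

```text
[-0.65507579 -0.12028406 -1.40765259]
t 25.32 pos [ 0.5063 -0.2978  0.0493] yaw 24.2 q6 0.53
[-0.   -0.02  0.02] turn -0.0
```

Release, rise and back off toward the base's right, clear of the top view.

Request:
step_arm(steps=[[[0,0,0],0,0.7],[[0,0,0],0,1],[[0,0,0],0,1],[[0,0,0],0,1],[[0,0,-1.2],0,1],[[0,0,-2.4],0,1],[[0,0,-3.8],0,1],[[-3,3,-3.8],0,1],[[-5,5,-3.8],0,1],[[-5,5,-3.8],0,1],[[-5,5,-3.8],0,1],[[-5,5,-3.8],0,1]])

```text
t: 26.82
tool_pos: [0.4029, -0.5645, 0.1997]
ee_rot: [0.978, 0.208, -0.0, -0.0]
force: [1.1, -0.1, 0.1]
opening: 0.0933
finger_force: 0.0
```

```bash
python3 - <<'E'
from h import *
import cv2
for n in['top','scene']:
    c=env.camera(n);cv2.imwrite(f'pics/{n}5.png',cv2.resize(c['img'][:,:,::-1] if n=='scene' else c['img'][130:310,110:410,::-1],(800,600) if n=='scene' else (800,480),interpolation=cv2.INTER_CUBIC))
E
```

```text
(no output)
```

View pics/top5.png

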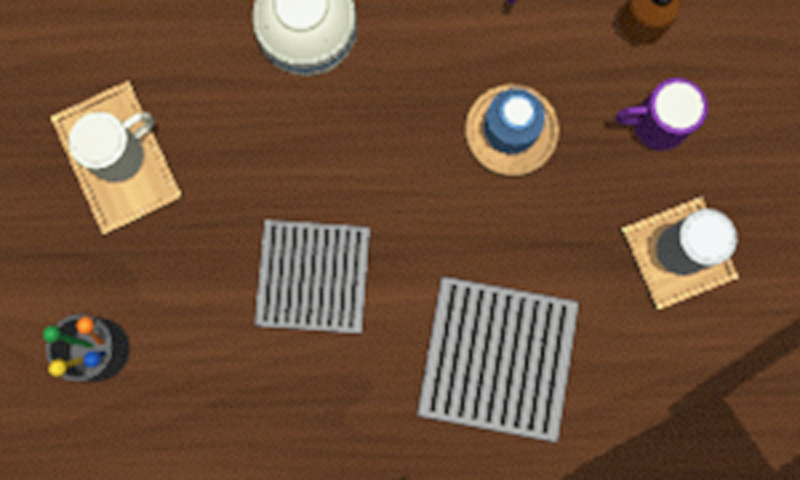

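View pics/scene5.png

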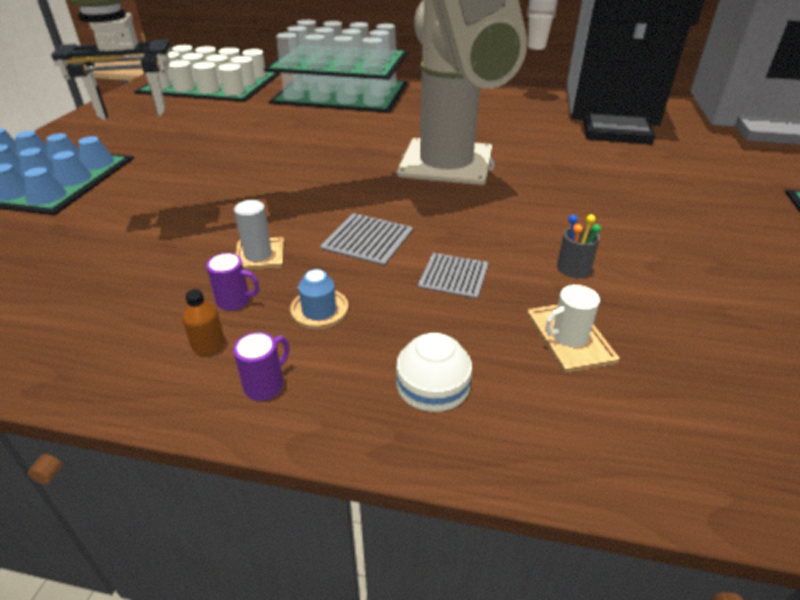

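In the top crop, the mug top is at (98,139), the teacup foot at (518,110) and the tumbler top at (708,237). Each stands upright on its own dish, and the mat is empty. I'll check the centring numerically, then hand in.

```bash
python3 - <<'E'
from h import *
c=env.camera('top');W=w2c(c)
f=lambda u,v,z:ray(c,W,(u+.5)*.375+110-.5,(v+.5)*.375+130-.5,z,1)[:2]
d=[np.linalg.norm(f(u,v,z)-np.array(t)) for u,v,z,t in [(98,139,.088,(.62,.287)),(518,110,.078,(.639,-.1295)),(708,237,.111,(.506,-.297))]]
print(np.round(d,4))
if max(d)<.010: print(env.hand_in())
E
```

```text
[0.0022 0.0054 0.0035]
the job is handed in; nothing more can be done
None
```

I handed the job in at about 27 s: teacup on the round dish, tumbler on the square dish and mug on the oblong dish, each about 2–5 mm off centre by the top camera, mouth down, with the mat empty; no verdict was returned.

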